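# Turn a face-down painted panel over on its drying rack

## Task

Two small painted wooden panels lie on the low levels of two wooden drying racks; one of them is face down, its bare wood back with the red dot showing. Turn that one over the step of its own rack so that it ends flat on the high level, painted face up, in line with the rack and snug against both blue end blocks; lay it down gently rather than letting it flop over. Leave the other panel, the two paint bottles and the jar as they are.

Things in the scene. Friction and masses are not known exactly. Their poses are not given: they have to be found in the camera images.
- panel_a_center (a point): panel lying face down at the start on rack a, 2 to 14 mm short of the step: wood, 110 (its x, along the rack) x 100 x 22 mm thick, 0.11 to 0.22 kg. Point: its centre; z points out of the painted face (yellow, black, red, blue), so down at first; the bare back has a red dot. Dry, may be touched anywhere; stood on edge against the step it stays up by itself
- panel_b_center (a point): the other panel, same size, already face up on the low level of rack b; to be left alone. Point: its centre; z out of the painted face
- rack_a_step (a point): middle of the top edge of the 24 mm step on the fixed wooden rack under the face-down panel, 69 mm above the table. x runs along the rack from low to high level, z up. Two rails 18 mm wide, centres 41 mm either side; tops 45 mm above the table for x -130 to 0, 69 mm for x 0 to 128. The 64 mm channel between them is open at both ends, its floor 8 mm above the table
- rack_a_home (a point): where panel a's centre must end: 60 mm past the step along x, 80 mm above the table, axes as rack_a_step. There the panel lies on the high rails and touches two blue end blocks, one on each rail at x 115 to 128 mm from the step, 18 mm high; between the blocks the channel is open
- rack_b_step (a point): the same point on the other rack, of the same shape, which carries the face-up panel; axes likewise
- paint_red: red paint bottle standing on the table, 38 mm across, 105 mm high, origin at the centre of its underside; bystander
- paint_blue: blue paint bottle, the same size; bystander
- jar: grey jar with a dark lid, 72 mm across, 110 mm high, origin at the centre of its underside; bystander
Things that resemble listed ones, but are neither listed nor needed, are in the scene too. What is shaped like the part that bears panel_a_center but orange is not meant.

How it is judged:
By the outcome, as a careful person would: the job done as asked, in the order asked, and still so for the second after the job is handed in, with the robot touching nothing.
It also fails if it takes over 66 s, if anything falls off the work surface, if the arm or the gripper's body presses on something with over 40 N, if the wrist force passes 120 N, or if a joint passes its speed limit or range.

## Robot

A 7-joint arm with a two-finger parallel gripper is mounted at the origin on the work surface. World frame = base frame: x ahead of the robot, y to its left, z up, the work surface at z = 0. Lengths are in m, angles in rad, forces in N, time in s.
With the tool pointing down it reaches from about 0.425 to 0.875 m from the base axis. Payload 4.7 kg.
Tool frame: the origin (TCP) lies at the very end of the fingers, on their centre line; the grasp point (between the pads) lies 19 mm behind it; z points along the fingers, y is the line along which they close (so a half turn about z gives the same grasp; the last joint's range is limited). The gripper opens to 87 mm and grips with 3 to 60 N. Pads are 19 mm wide; open, the fingers measure 117 mm over their backs; the gripper's body (75 mm by 190 mm) begins 51 mm behind the grasp point.
Start: joints at [-1.192, 0.321, -0.07, 1.45, 0.023, 1.371, -0.057], TCP at [0.232, 0.607, 0.223] pointing down, gripper open.
Joint ranges: [-2.86, 2.86], [-0.3, 2.09], [-1.38, 1.24], [0.06, 2.45], [-1.56, 4.7], [0.09, 2.05], [-2.69, 2.69]. Speed limits (rad/s): [2.57, 2.57, 3.14, 3.14, 3.14, 3.14, 3.14].

## Interface

Orientations are given as a 3x3 rotation matrix whose columns are the frame's x, y, z axes.
In Python, from plant import r gives the robot as it stands.
- The arm moves only by the tool move_arm, never from a script. Its argument "commands" is a list of rows, each an object with "slide": the shift along the tool's x, y, z in m, a list of three; "yaw": the turn about the tool's z in degrees. A call has 1 to 5 rows; each row is the pose to reach, as a shift and turn from the pose commanded when the call began, along the tool's axes at that moment; what a row does not reach only later rows make up. A row lasts 1/8 s, in which the tool goes at most 62.5 mm and 10.7 degrees, less where a joint would pass 70% of its speed; a pose out of reach is approached as far as the arm can. A call with a gripper value outside its range is refused whole. "gripper" is the gripper command: -1 is fully open, 1 is shut, values between are in proportion, set as the call begins (left out, the last holds). The fingers move at their own pace and stop on an object; the grip force is fixed at half the most. Time passes only in rows, so rows that repeat a pose let the fingers close. It gives the time, the measured TCP pose, the force, the opening and the grip force at its end, in the units of the state.
- r.get_obs(): the state, without advancing time (a new reading comes with each control period).
- r.capture(name): name is "scene" or "top" or "wrist"; returns a dict with "img" (400x640x3 uint8, red, green, blue), "intrinsics" (3x3 intrinsics, pixels), "T" (4x4, takes a point from camera to world coordinates). Camera axes: x right, y down, z forward; pixel columns grow to the right and rows downward; lengths in m; the calibration is good to about 2 mm. A picture is of the moment at which its call begins. There is no depth.
- r.close_job(): hands the job in; it is judged then, once.
The state is a dict: "time": time; "joint_pos": joint angles; "joint_vel": joint speeds; "joint_efforts": joint torques, N m; "eef_pos": TCP position; "ee_rot": TCP orientation; "contact_force": force on the tool from outside, world axes, zero at the start; "wrist_torque": the same for the moment, N m; "width": opening from 0.0 (shut) to 1.0 (fully open); "gripper_force": force on a finger pad.
Only numpy, scipy, OpenCV 4.12 (cv2) and the standard library are available. Lean on these libraries where they do the work, as an engineer would, in place of code of your own. Each camera call takes 0.05 s, during which the arm holds its last target. There are 200 camera calls.

## Working session

There is one attempt and no reset: what is moved stays moved. The work goes in short steps, Python scripts to look and compute and a tool call to move; the robot and the scene stay as the last step left them, time stands still between calls to the robot, and variables do not carry over. Pictures are saved under pics/ and viewed, at most 10 in all, crops included, and the job is handed in when it is done.

Besides the shell and the picture viewer there is one more tool, called after ">>>" in YAML: its name, and indented under it one key for each argument. move_arm: Moves the arm, as the interface text tells. Its arguments: {"type":"object","properties":{"commands":{"type":"array","items":{"type":"object","properties":{"slide":{"type":"array","items":{"type":"number"}},"yaw":{"type":"number"}}}},"gripper":{"type":"number"}},"required":["commands"]}

```bash
mkdir -p pics; ls
cat > h.py <<'E'
import numpy as np, cv2
from plant import r
def cap(n,f):
    c=r.capture(n); cv2.imwrite('pics/'+f,cv2.cvtColor(c['img'],cv2.COLOR_RGB2BGR)); np.savez('pics/'+f[:-4]+'.npz',**c); return c
def load(f): return dict(np.load('pics/'+f+'.npz'))
def ray(c,uv):
    d=np.linalg.inv(c['intrinsics'])@np.array([uv[0],uv[1],1.]); return c['T'][:3,3],c['T'][:3,:3]@d
def onz(c,uv,z):
    o,d=ray(c,uv); return o+d*(z-o[2])/d[2]
def proj(c,p):
    q=np.linalg.inv(c['T'])@np.append(p,1); q=c['intrinsics']@q[:3]; return q[:2]/q[2]
E
python3 - <<'E'
from h import *
ims=[cap(n,n+'0.png') for n in('top','scene')]
for c in ims: print(c['T'].round(3),c['intrinsics'][0,0])
print(r.get_obs())
E
```

```text
pics
[[ 0.015 -0.986  0.165  0.34 ]
 [-1.    -0.019 -0.021  0.101]
 [ 0.024 -0.165 -0.986  1.202]
 [ 0.     0.     0.     1.   ]] 445.09740479605875
[[-0.633  0.421 -0.65   1.234]
 [ 0.774  0.341 -0.533  0.695]
 [-0.003 -0.84  -0.542  0.687]
 [ 0.     0.     0.     1.   ]] 439.0812077392959
{'time': 0.1, 'joint_pos': array([-1.19190928,  0.3217623 , -0.0701185 ,  1.45159649,  0.02258048,
        1.37079212, -0.05692829]), 'joint_vel': array([ 1.91745689e-03, -2.52157615e-03, -1.19392129e-04, -1.14249970e-03,
       -2.62561456e-04,  5.13134978e-05,  4.84443335e-04]), 'joint_efforts': array([ 1.90422420e-04, -4.92570233e+01, -4.05724263e-01, -3.13397527e+01,
       -6.43756497e-02,  3.95452953e-02,  3.41531893e-05]), 'eef_pos': array([0.23172339, 0.60674105, 0.22154059]), 'ee_rot': array([[-9.34210007e-01,  3.56723054e-01, -5.70359534e-04],
       [ 3.56723504e-01,  9.34208505e-01, -1.67663015e-03],
       [-6.52579008e-05, -1.76978532e-03, -9.99998432e-01]]), 'contact_force': array([-0.13581879,  0.46311819, -0.55877351]), 'wrist_torque': array([-0.00677264, -0.05890757, -0.00936406]), 'gripper_force': 0.0, 'width': 1.001013591861124}
```

View pics/top0.png

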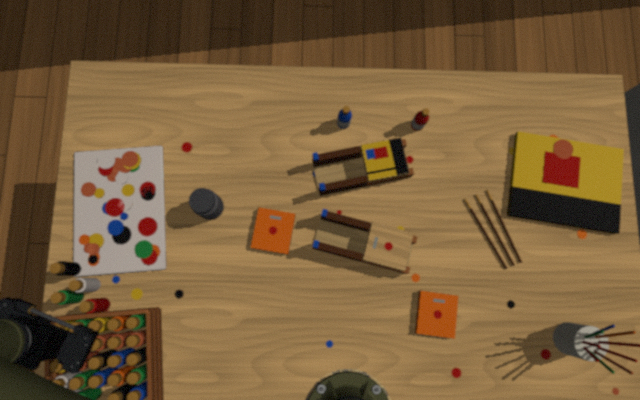

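View pics/scene0.png

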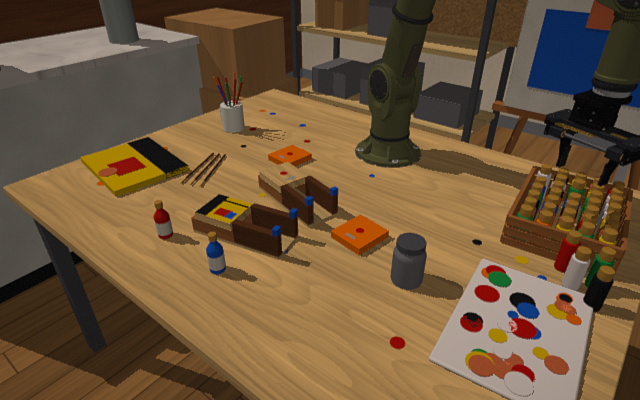

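The top view shows rack a (blue blocks near (323,214) and (316,245)) with the bare-backed panel and its red dot near (388,246). Rack b carries the face-up panel near (385,158), and the gripper is at lower left. Next I'll measure the features of rack a.

Run:
```python
from h import *
c=load('top0'); im=c['img']
hsv=cv2.cvtColor(im,cv2.COLOR_RGB2HSV)
x0,y0,x1,y1=295,195,435,285
def blobs(m,z,n):
    k,l,s,ce=cv2.connectedComponentsWithStats(m.astype(np.uint8))
    for i in range(1,k):
        u,v=ce[i]
        if s[i,4]>3 and x0<u<x1 and y0<v<y1: print(n,s[i],ce[i].round(1),onz(c,ce[i],z).round(4))
H,S,V=[hsv[...,i].astype(int) for i in range(3)]
blobs((H>105)&(H<130)&(S>120)&(V>40),.087,'blue')
blobs(((H<6)|(H>174))&(S>150)&(V>100),.067,'red')
cv2.imwrite('pics/crop0.png',cv2.resize(cv2.cvtColor(im[y0:y1,x0:x1],cv2.COLOR_RGB2BGR),None,fx=5.7,fy=5.7,interpolation=cv2.INTER_CUBIC))
cs=load('scene0')['img'][160:230,250:350]
cv2.imwrite('pics/crop1.png',cv2.resize(cv2.cvtColor(cs,cv2.COLOR_RGB2BGR),None,fx=6,fy=6,interpolation=cv2.INTER_CUBIC))
```

```text
blue [322 210   5   7  27] [324.1 213.3] [0.507  0.0699 0.087 ]
blue [313 241   6   7  32] [315.6 244.1] [0.4286 0.09   0.087 ]
red [338 211   3   3   8] [338.9 211.9] [0.5143 0.0313 0.067 ]
red [385 243   7   7  34] [388.  245.9] [ 0.4287 -0.0953  0.067 ]
```

View pics/crop0.png

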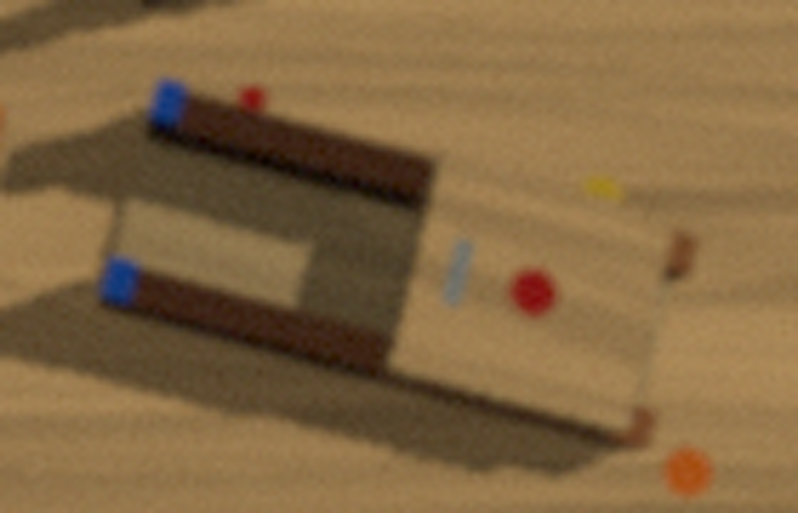

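View pics/crop1.png

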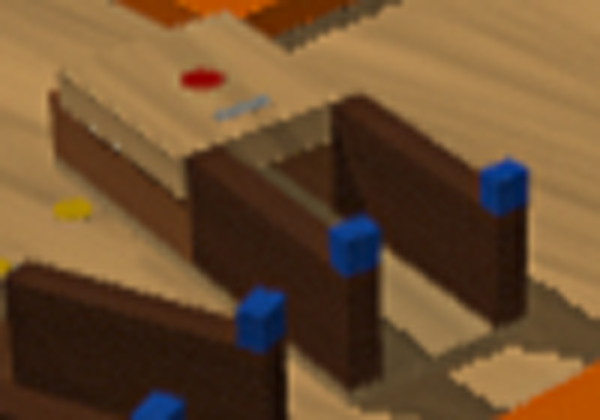

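The crops show the step at crop x of about 430–388, the panel with its red dot, and the high rails with blue blocks, so the geometry matches the description. I'll work out the rack axis from the corners.

Run:
```python
from h import *
c=load('top0')
P=lambda u,v,z:onz(c,(295+(u+.5)/5.7-.5,195+(v+.5)/5.7-.5),z)[:2]
B1,B2=np.array([.507,.0699]),np.array([.4286,.09])
# high rails: outer-rail edges at step & at block
for n,(a,b) in dict(outerN=((437,158),(188,95)),outerIn=((425,206),(183,138)),lowOut=((388,372),(135,303)),lowIn=((392,338),(140,267))).items():
    p,q=P(*a,.069),P(*b,.069); d=q-p; print(n,p.round(4),q.round(4),np.degrees(np.arctan2(d[1],d[0])).round(2),np.linalg.norm(d).round(4))
for n,a in dict(nf=(437,160),nn=(390,372),ff=(668,240),fn=(640,425)).items(): print(n,P(*a,.067).round(4))
d=B2-B1; print('blue dir',np.degrees(np.arctan2(d[1],d[0]))-90, (B1+B2)/2)
s=(P(437,158,.069)+P(388,372,.069))/2; m=(B1+B2)/2-s; print('step',s,np.linalg.norm(m),np.degrees(np.arctan2(m[1],m[0])))
print('dot-step',np.array([.4287,-.0953])-s)
```

```text
outerN [ 0.4884 -0.0522] [0.515  0.0606] 76.72 0.1159
outerIn [ 0.4666 -0.0467] [0.4954 0.0626] 75.22 0.113
lowOut [ 0.3921 -0.03  ] [0.4208 0.083 ] 75.75 0.1166
lowIn [ 0.4072 -0.0318] [0.4369 0.081 ] 75.25 0.1167
nf [ 0.4878 -0.0525]
nn [ 0.3922 -0.0312]
ff [ 0.4534 -0.1567]
fn [ 0.3706 -0.1427]
blue dir 75.62036370325345 [0.4678  0.07995]
step [ 0.4402669  -0.04111779] 0.12415909885027343 77.18777429606673
dot-step [-0.0115669  -0.05418221]
```

>>> move_arm:
  commands:
    - {"slide": [-0.238, -0.152, 0], "yaw": -6.5}
    - {"slide": [-0.238, -0.152, 0], "yaw": -6.5}
    - {"slide": [-0.238, -0.152, 0], "yaw": -6.5}
    - {"slide": [-0.238, -0.152, 0], "yaw": -6.5}
    - {"slide": [-0.238, -0.152, 0], "yaw": -6.5}
  gripper: -1

```text
time: 0.72
eef_pos: [0.4026, 0.3763, 0.2224]
ee_rot: [[-0.967, 0.254, 0.001], [0.254, 0.967, -0.001], [-0.001, -0.001, -1.0]]
contact_force: [-0.6, 0.6, 0.7]
width: 1.003
gripper_force: 0.0
```

>>> move_arm:
  commands:
    - {"slide": [-0.08, -0.24, -0.03], "yaw": -0.3}
    - {"slide": [-0.08, -0.24, -0.03], "yaw": -0.3}
    - {"slide": [-0.08, -0.24, -0.03], "yaw": -0.3}
    - {"slide": [-0.08, -0.24, -0.03], "yaw": -0.3}

```text
time: 1.23
eef_pos: [0.4172, 0.1306, 0.252]
ee_rot: [[-0.97, 0.244, -0.0], [0.244, 0.97, 0.0], [0.0, 0.0, -1.0]]
contact_force: [0.4, -0.2, 0.3]
width: 0.999
gripper_force: 0.0
```

>>> move_arm:
  commands:
    - {"slide": [-0.057, -0.172, 0], "yaw": 0}
    - {"slide": [-0.057, -0.172, 0], "yaw": 0}
    - {"slide": [-0.057, -0.172, 0], "yaw": 0}
    - {"slide": [-0.057, -0.172, 0], "yaw": 0}

```text
time: 1.72
eef_pos: [0.4305, -0.0527, 0.2521]
ee_rot: [[-0.968, 0.252, 0.0], [0.252, 0.968, 0.0], [-0.0, 0.0, -1.0]]
contact_force: [0.7, 1.0, -0.6]
width: 0.994
gripper_force: 0.0
```

Run:
```python
from h import *
c=cap('wrist','w1.png'); print(c['T'].round(3),c['intrinsics'].round(1)); o=r.get_obs(); print(o['eef_pos'],o['ee_rot'])
```

```text
[[ 0.253  0.929  0.27   0.357]
 [ 0.967 -0.243 -0.071 -0.034]
 [ 0.     0.279 -0.96   0.414]
 [ 0.     0.     0.     1.   ]] [[352.3   0.  322.8]
 [  0.  352.3 194.8]
 [  0.    0.    1. ]]
[ 0.43057269 -0.04953689  0.2518822 ] [[-9.68770344e-01  2.47959708e-01 -5.58156779e-05]
 [ 2.47959510e-01  9.68769811e-01  1.06563608e-03]
 [ 3.18307355e-04  1.01851660e-03 -9.99999431e-01]]
```

View pics/w1.png

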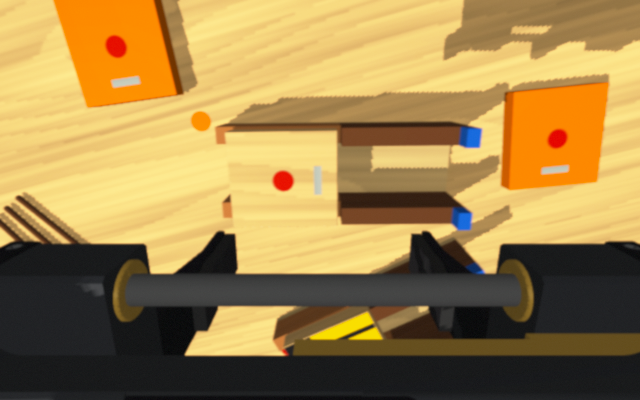

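The wrist view shows the panel at u 229–338, v 130–222, the step at u≈339, and the blue blocks at (470,137) and (462,219). I'll refine the rack pose from edge profiles.

Run:
```python
from h import *
c=load('w1'); im=c['img'].astype(int)
R,G,B=[im[...,i] for i in range(3)]
hsv=cv2.cvtColor(c['img'],cv2.COLOR_RGB2HSV).astype(int)
brown=((R-B)>45)&(R<150)&(R>90)&(hsv[...,0]<13)  # lit rail tops
def fit(us,lo,hi,which,z):
    pts=[]
    for u in us:
        v=np.where(brown[lo:hi,u])[0]
        if len(v)>3: pts.append(onz(c,(u,lo+(v.max()+.5 if which else v.min()-.5)),z)[:2])
    pts=np.array(pts); m=pts.mean(0); d=np.linalg.svd(pts-m)[2][0]; d*=np.sign(d[1])
    return m,np.degrees(np.arctan2(d[1],d[0])),len(pts)
L={}
for n,a in dict(A_hi=(range(350,445),115,150,0),A_lo=(range(350,445),115,150,1),B_hi=(range(350,445),185,228,0),B_lo=(range(350,445),185,228,1)).items():
    L[n]=fit(*a,.069); print(n,L[n])
ang=np.median([v[1] for v in L.values()]); ang=np.radians(ang); ex=np.array([np.cos(ang),np.sin(ang)]); ey=np.array([-ex[1],ex[0]])
print({n:round(float(v[0]@ey),4) for n,v in L.items()})
# step: leftmost brown in rail rows; panel extents
for rows in((135,143),(210,218)):
    us=[np.where(brown[v,300:420])[0].min()+300 for v in range(*rows)]
    u=np.median(us)-.5; print('step u',u,onz(c,(u,np.mean(rows)),.069)[:2]@ex)
bl=((hsv[...,0]>105)&(hsv[...,0]<130)&(hsv[...,1]>150)&(hsv[...,2]>110)).astype(np.uint8)
k,l,s,ce=cv2.connectedComponentsWithStats(bl)
for i in range(1,k):
    if s[i,4]>60: print('blue',s[i],[ (onz(c,(uu,ce[i][1]),.087)[:2]@ex).round(4) for uu in (s[i,0]-.5,s[i,0]+s[i,2]-.5)])
g=cv2.GaussianBlur(c['img'],(0,0),1).astype(int)
for v in(150,175,200):
    row=np.abs(np.diff(g[v,:,:].sum(1)));
    a=row[222:240].argmax()+222.5; b=row[330:345].argmax()+330.5; print('panel',v,a,b,onz(c,(a,v),.067)[:2]@ex,onz(c,(b,v),.067)[:2]@ex)
for u in(250,280,310):
    col=np.abs(np.diff(g[:,u,:].sum(1))); a=col[122:140].argmax()+122.5; b=col[210:228].argmax()+210.5
    print('panel y',a,b,onz(c,(u,a),.067)[:2]@ey,onz(c,(u,b),.067)[:2]@ey)
print(np.degrees(ang),'tcp',r.get_obs()['eef_pos'][:2]@np.c_[ex,ey])
```

```text
A_hi (array([0.40590952, 0.0271454 ]), np.float64(76.13890156940988), 95)
A_lo (array([0.42202019, 0.02392105]), np.float64(76.07030833095067), 95)
B_hi (array([0.48646772, 0.01102813]), np.float64(75.3142552522308), 95)
B_lo (array([0.50245731, 0.00782229]), np.float64(75.77746132151118), 95)
{'A_hi': -0.3871, 'A_lo': -0.4035, 'B_hi': -0.4692, 'B_lo': -0.4855}
step u 341.0 0.07097731963392237
step u 340.5 0.07075428779155897
blue [460 127  21  20 348] [np.float64(0.1795), np.float64(0.1989)]
blue [453 209  18  21 296] [np.float64(0.1805), np.float64(0.1983)]
panel 150 226.5 336.5 -0.042236940821813354 0.06666401445311637
panel 175 228.5 336.5 -0.042420192949954943 0.06667039550215273
panel 200 230.5 337.5 -0.04261103626037464 0.0677080794682039
panel y 131.5 219.5 -0.39023362540391615 -0.4814470880533498
panel y 130.5 218.5 -0.38958018446349274 -0.48066899774289445
panel y 130.5 218.5 -0.3898909965497854 -0.481003300708472
75.92388482623093 tcp [ 0.05667041 -0.429692  ]
```

>>> move_arm:
  commands:
    - {"slide": [-0.006, -0.136, 0.06], "yaw": -0.2}
    - {"slide": [-0.006, -0.136, 0.1], "yaw": -0.2}
    - {"slide": [-0.006, -0.136, 0.1], "yaw": -0.2}
    - {"slide": [-0.006, -0.136, 0.1], "yaw": -0.2}
    - {"slide": [-0.006, -0.136, 0.1], "yaw": -0.2}
  gripper: 1

```text
time: 2.4
eef_pos: [0.4045, -0.1796, 0.1524]
ee_rot: [[-0.971, 0.238, 0.0], [0.238, 0.971, 0.0], [-0.0, 0.001, -1.0]]
contact_force: [0.8, 0.2, -0.2]
width: 0.521
gripper_force: 0.0
```

>>> move_arm:
  commands:
    - {"slide": [0, 0, 0.05], "yaw": 0}
    - {"slide": [0, 0, 0.09], "yaw": 0}
    - {"slide": [0, 0, 0.12], "yaw": 0}
    - {"slide": [0, 0, 0.125], "yaw": 0}
    - {"slide": [0, 0, 0.125], "yaw": 0}

```text
time: 3.02
eef_pos: [0.4049, -0.1806, 0.0279]
ee_rot: [[-0.971, 0.238, 0.001], [0.238, 0.971, -0.0], [-0.001, 0.0, -1.0]]
contact_force: [0.4, 0.5, -0.4]
width: 0.018
gripper_force: 0.0
```

```bash
cat >> h.py <<'E'
a=np.radians(75.9); EX=np.array([np.cos(a),np.sin(a)]); EY=np.array([-EX[1],EX[0]])
def st():
    o=r.get_obs(); p=o['eef_pos']; f=o['contact_force']
    print('t%.2f rack x %.1f y %.1f z %.1f mm'%(o['time'],(p[:2]@EX-.0708)*1e3,(p[:2]@EY+.4363)*1e3,p[2]*1e3),'F rack',(f[:2]@EX).round(1),(f[:2]@EY).round(1),f[2].round(1),'w %.1f'%(o['width']*87),'g',round(float(o['gripper_force']),1),'yaw',np.degrees(np.arctan2(o['ee_rot'][1,1],o['ee_rot'][0,1])).round(2))
E
python3 -c "
from h import *
st()"
```

```text
t3.02 rack x -147.4 y -0.4 z 27.9 mm F rack 0.5 -0.3 -0.4 w 1.6 g 0.0 yaw 76.22
```

>>> move_arm:
  commands:
    - {"slide": [0, 0.008, 0]}
    - {"slide": [0, 0.013, 0]}
    - {"slide": [0, 0.016, 0]}
    - {"slide": [0, 0.019, 0]}
    - {"slide": [0, 0.021, 0]}

```text
$.commands[0]: bad value
```

```bash
python3 -c "
from h import *
st();cap('wrist','w2.png')"
```

```text
t3.02 rack x -147.4 y -0.4 z 27.9 mm F rack 0.5 -0.3 -0.4 w 1.6 g 0.0 yaw 76.22
```

View pics/w2.png

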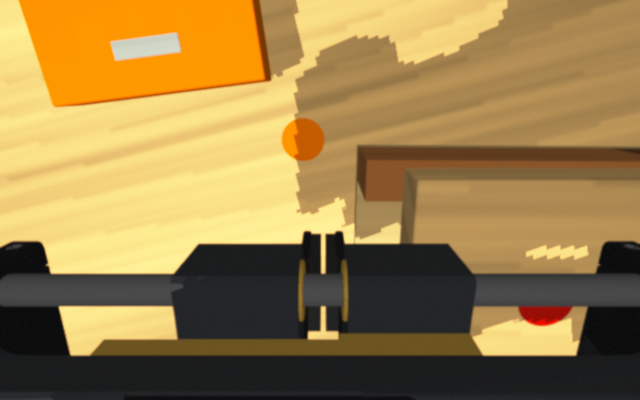

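The wrist view shows the shut fingers (u 303–348) a short way before the panel's end (edge u≈405), central in the channel. I'll push now.

>>> move_arm:
  commands:
    - {"slide": [0, 0.008, 0], "yaw": 0}
    - {"slide": [0, 0.013, 0], "yaw": 0}
    - {"slide": [0, 0.016, 0], "yaw": 0}
    - {"slide": [0, 0.019, 0], "yaw": 0}
    - {"slide": [0, 0.021, 0], "yaw": 0}

```text
time: 3.7
eef_pos: [0.4087, -0.1608, 0.027]
ee_rot: [[-0.971, 0.24, 0.0], [0.24, 0.971, 0.0], [-0.0, 0.0, -1.0]]
contact_force: [-0.5, 0.1, 0.4]
width: 0.003
gripper_force: 0.0
```

```bash
python3 -c "
from h import *
st()"
```

```text
t3.70 rack x -127.2 y 0.8 z 27.0 mm F rack -0.0 0.5 0.4 w 0.3 g 0.0 yaw 76.11
```

>>> move_arm:
  commands:
    - {"slide": [0, 0.004, 0], "yaw": 0}
    - {"slide": [0, 0.007, 0], "yaw": 0}
    - {"slide": [0, 0.009, 0], "yaw": 0}
    - {"slide": [0, 0.01, 0], "yaw": 0}

```text
time: 4.2
eef_pos: [0.4095, -0.1563, 0.027]
ee_rot: [[-0.97, 0.242, -0.002], [0.242, 0.97, -0.006], [0.0, -0.007, -1.0]]
contact_force: [-4.4, -15.0, 1.7]
width: 0.005
gripper_force: 7.8
```

```bash
python3 -c "
from h import *
st()"
```

```text
t4.20 rack x -122.6 y 1.0 z 27.0 mm F rack -15.7 0.6 1.7 w 0.4 g 7.8 yaw 75.97
```

>>> move_arm:
  commands:
    - {"slide": [0, 0.001, -0.004], "yaw": 0}
    - {"slide": [0, 0.001, -0.008], "yaw": 0}
    - {"slide": [0, 0, -0.013], "yaw": 0}
    - {"slide": [0, 0, -0.018], "yaw": 0}
    - {"slide": [0, 0, -0.022], "yaw": 0}

```text
time: 4.82
eef_pos: [0.4101, -0.1542, 0.0491]
ee_rot: [[-0.97, 0.242, -0.001], [0.242, 0.97, -0.003], [0.0, -0.004, -1.0]]
contact_force: [-2.7, -6.8, 0.9]
width: 0.01
gripper_force: 3.6
```

```bash
python3 -c "
from h import *
st(); cap('wrist','w3.png')"
```

```text
t4.83 rack x -120.5 y 1.0 z 49.1 mm F rack -7.2 0.9 0.9 w 0.9 g 3.6 yaw 75.98
```

View pics/w3.png

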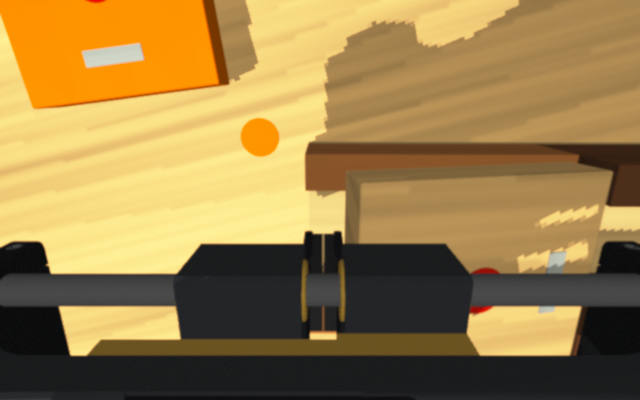

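Run:
```python
from h import *
c=load('w3'); 
def W(x,y,z): p=EX*(x/1e3+.0708)+EY*(y/1e3-.4363); return np.r_[p,z/1e3]
for n,p in dict(step_out=(0,50,69),step_in=(0,32,69),lowrail=(-130,50,45)).items(): print(n,proj(c,W(*p)).round(0))
for th in(0,5,8,11.3,14):
    t=np.radians(th); C,S=np.cos(t),np.sin(t)
    pts=dict(far_top=(0,45+22*C),near_top=(-110*C,45+110*S+22*C),near_bot=(-110*C-22*S,45+110*S))
    print(th,{k:proj(c,W(x,50,z)).round(0) for k,(x,z) in pts.items()})
```

```text
step_out [620. 161.]
step_in [610. 203.]
lowrail [304. 152.]
0 {'far_top': array([616., 160.]), 'near_top': array([350., 160.]), 'near_bot': array([347., 152.])}
5 {'far_top': array([616., 160.]), 'near_top': array([353., 165.]), 'near_bot': array([345., 155.])}
8 {'far_top': array([615., 160.]), 'near_top': array([356., 168.]), 'near_bot': array([344., 157.])}
11.3 {'far_top': array([615., 160.]), 'near_top': array([360., 171.]), 'near_bot': array([345., 160.])}
14 {'far_top': array([615., 160.]), 'near_top': array([365., 174.]), 'near_bot': array([346., 162.])}
```

The panel is now tilted about 11°: its near top corner sits lower in the image and the end face is visible at u 346–360. I'll continue along the arc.

>>> move_arm:
  commands:
    - {"slide": [0, 0.001, -0.007], "yaw": 0}
    - {"slide": [0, 0.002, -0.016], "yaw": 0}
    - {"slide": [0, 0.004, -0.025], "yaw": 0}
    - {"slide": [0, 0.0065, -0.0335], "yaw": 0}
    - {"slide": [0, 0.012, -0.0445], "yaw": 0}

```text
time: 5.5
eef_pos: [0.4128, -0.1439, 0.094]
ee_rot: [[-0.97, 0.243, -0.002], [0.243, 0.97, -0.006], [0.0, -0.006, -1.0]]
contact_force: [-3.1, -9.9, 3.8]
width: 0.005
gripper_force: 5.7
```

```bash
python3 -c "
from h import *
st()"
```

```text
t5.50 rack x -109.8 y 0.9 z 94.0 mm F rack -10.4 0.6 3.8 w 0.5 g 5.7 yaw 75.95
```

>>> move_arm:
  commands:
    - {"slide": [0, 0.0055, -0.009], "yaw": 0}
    - {"slide": [0, 0.0135, -0.018], "yaw": 0}
    - {"slide": [0, 0.0225, -0.026], "yaw": 0}
    - {"slide": [0, 0.033, -0.0325], "yaw": 0}
    - {"slide": [0, 0.043, -0.037], "yaw": 0}

```text
time: 6.12
eef_pos: [0.4245, -0.0969, 0.1307]
ee_rot: [[-0.971, 0.24, 0.0], [0.24, 0.971, 0.001], [-0.0, 0.001, -1.0]]
contact_force: [0.4, -1.1, 0.0]
width: 0.005
gripper_force: 0.3
```

```bash
python3 -c "
from h import *
st()"
```

```text
t6.12 rack x -61.3 y 1.0 z 130.7 mm F rack -1.0 -0.7 0.0 w 0.4 g 0.3 yaw 76.12
```

>>> move_arm:
  commands:
    - {"slide": [0, 0.008, -0.003], "yaw": 0}
    - {"slide": [0, 0.015, -0.005], "yaw": 0}
    - {"slide": [0, 0.021, -0.006], "yaw": 0}
    - {"slide": [0, 0.025, -0.006], "yaw": 0}
    - {"slide": [0, 0.0275, -0.006], "yaw": 0}

```text
time: 6.75
eef_pos: [0.4308, -0.071, 0.1364]
ee_rot: [[-0.971, 0.24, -0.0], [0.24, 0.971, 0.0], [0.0, -0.0, -1.0]]
contact_force: [-0.1, 0.3, 0.1]
width: 0.007
gripper_force: 0.0
```

```bash
python3 -c "
from h import *
st(); cap('scene','s2.png')
im=load('s2')['img'][130:270,180:380]; cv2.imwrite('pics/s2c.png',cv2.resize(im[...,::-1],None,fx=4,fy=4,interpolation=cv2.INTER_CUBIC))"
```

```text
t6.75 rack x -34.7 y 1.2 z 136.4 mm F rack 0.2 0.1 0.1 w 0.6 g 0.0 yaw 76.1
```

View pics/s2c.png

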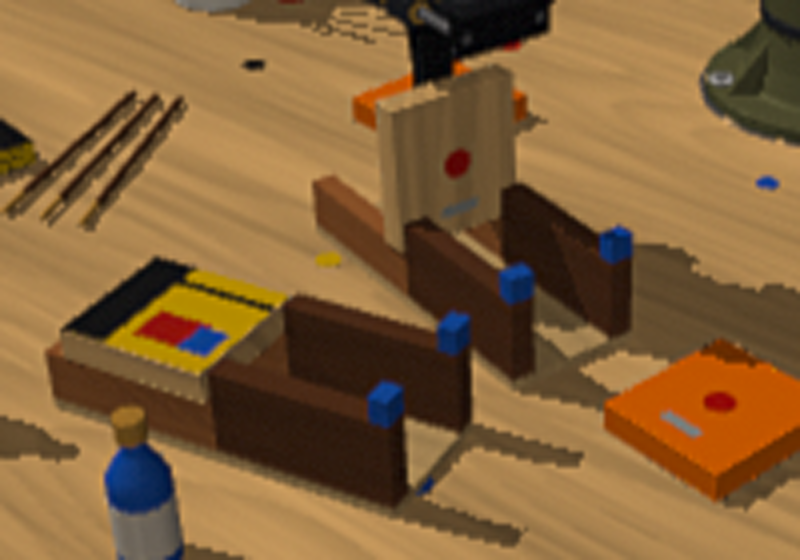

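The crop shows the panel standing upright against the step, back and red dot facing the high level. Next I'll retract, open, and straddle its top.

>>> move_arm:
  commands:
    - {"slide": [0, -0.012, 0], "yaw": 0}
    - {"slide": [-0.001, -0.012, -0.045], "yaw": 0}
    - {"slide": [-0.001, 0.0237, -0.045], "yaw": 0}
    - {"slide": [-0.001, 0.0237, -0.045], "yaw": 0}

```text
time: 7.3
eef_pos: [0.4379, -0.0472, 0.1819]
ee_rot: [[-0.971, 0.238, 0.001], [0.238, 0.971, 0.0], [-0.001, 0.001, -1.0]]
contact_force: [0.2, -0.6, 0.8]
width: 0.007
gripper_force: 0.0
```

>>> move_arm:
  commands:
    - {"slide": [0, 0, 0], "yaw": 0}
    - {"slide": [0, 0, 0], "yaw": 0}
    - {"slide": [0, 0, 0], "yaw": 0}
    - {"slide": [0, 0, 0], "yaw": 0}
    - {"slide": [0, 0, 0], "yaw": 0}
  gripper: -1

```text
time: 7.92
eef_pos: [0.4375, -0.0486, 0.1815]
ee_rot: [[-0.971, 0.24, 0.0], [0.24, 0.971, 0.0], [-0.0, 0.0, -1.0]]
contact_force: [0.1, -0.7, 1.1]
width: 0.486
gripper_force: 0.0
```

```bash
python3 -c "
from h import *
st(); cap('wrist','w4.png')"
```

```text
t7.92 rack x -11.3 y 0.2 z 181.5 mm F rack -0.7 -0.2 1.1 w 42.3 g 0.0 yaw 76.09
```

View pics/w4.png

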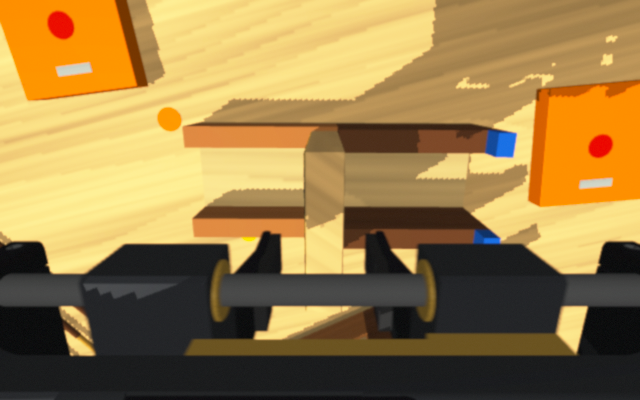

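The panel's top edge spans u 304–344, centred between the fingers (270 and 375). I'll descend and pinch.

>>> move_arm:
  commands:
    - {"slide": [0, 0, 0.02], "yaw": 0}
    - {"slide": [0, 0, 0.045], "yaw": 0}
    - {"slide": [0, 0, 0.07], "yaw": 0}
    - {"slide": [0, 0, 0.08], "yaw": 0}
    - {"slide": [0, 0, 0.085], "yaw": 0}

```text
time: 8.6
eef_pos: [0.4376, -0.0485, 0.0964]
ee_rot: [[-0.971, 0.24, -0.0], [0.24, 0.971, -0.0], [0.0, -0.0, -1.0]]
contact_force: [0.7, 1.0, 0.2]
width: 0.992
gripper_force: 0.0
```

>>> move_arm:
  commands:
    - {"slide": [0, 0, 0], "yaw": 0}
    - {"slide": [0, 0, 0], "yaw": 0}
    - {"slide": [0, 0, 0], "yaw": 0}
    - {"slide": [0, 0, 0], "yaw": 0}
    - {"slide": [0, 0, 0], "yaw": 0}
  gripper: 0.6

```text
time: 9.22
eef_pos: [0.4376, -0.0484, 0.0966]
ee_rot: [[-0.971, 0.24, 0.0], [0.24, 0.971, 0.0], [-0.0, 0.0, -1.0]]
contact_force: [-0.0, -0.1, -0.0]
width: 0.516
gripper_force: 0.0
```

>>> move_arm:
  commands:
    - {"slide": [0, 0, 0], "yaw": 0}
    - {"slide": [0, 0, 0], "yaw": 0}
    - {"slide": [0, 0, 0], "yaw": 0}
    - {"slide": [0, 0, 0], "yaw": 0}

```text
time: 9.72
eef_pos: [0.4375, -0.0484, 0.0965]
ee_rot: [[-0.971, 0.24, 0.0], [0.24, 0.971, 0.0], [-0.0, 0.0, -1.0]]
contact_force: [0.1, -0.5, -0.0]
width: 0.251
gripper_force: 30.0
```

```bash
python3 -c "
from h import *
st()"
```

```text
t9.72 rack x -11.1 y 0.2 z 96.5 mm F rack -0.5 -0.2 -0.0 w 21.8 g 30.0 yaw 76.1
```

>>> move_arm:
  commands:
    - {"slide": [0, -0.001, -0.006], "yaw": 0}
    - {"slide": [0, -0.015, -0.006], "yaw": 0}
    - {"slide": [0, -0.03, -0.006], "yaw": 0}
    - {"slide": [0, -0.036, -0.006], "yaw": 0}
    - {"slide": [0, -0.036, -0.003], "yaw": 0}

```text
time: 10.35
eef_pos: [0.4288, -0.084, 0.0995]
ee_rot: [[-0.97, 0.242, 0.001], [0.242, 0.97, 0.0], [-0.0, 0.001, -1.0]]
contact_force: [-0.1, -0.3, -1.2]
width: 0.251
gripper_force: 30.0
```

>>> move_arm:
  commands:
    - {"slide": [0, 0, 0.0015], "yaw": 0}
    - {"slide": [0, 0, 0.003], "yaw": 0}
    - {"slide": [0, 0, 0.003], "yaw": 0}

```text
time: 10.72
eef_pos: [0.429, -0.0831, 0.0965]
ee_rot: [[-0.971, 0.24, 0.0], [0.24, 0.971, 0.0], [-0.0, 0.0, -1.0]]
contact_force: [0.4, -0.1, -0.7]
width: 0.25
gripper_force: 30.0
```

```bash
python3 -c "
from h import *
st()"
```

```text
t10.72 rack x -46.9 y -0.0 z 96.5 mm F rack -0.0 -0.4 -0.7 w 21.8 g 30.0 yaw 76.13
```

>>> move_arm:
  commands:
    - {"slide": [0, 0.001, 0], "yaw": 0}
    - {"slide": [0, 0.004, 0], "yaw": 0}
    - {"slide": [0, 0.008, 0], "yaw": 0}
    - {"slide": [0, 0.011, 0], "yaw": 0}
    - {"slide": [0, 0.0138, 0], "yaw": 0}
  gripper: 0.22

```text
time: 11.35
eef_pos: [0.4323, -0.0697, 0.0965]
ee_rot: [[-0.971, 0.24, 0.0], [0.24, 0.971, 0.0], [-0.0, 0.0, -1.0]]
contact_force: [0.1, -0.1, 0.4]
width: 0.389
gripper_force: 0.1
```

```bash
python3 -c "
from h import *
st(); cap('scene','s3.png')"
```

```text
t11.35 rack x -33.1 y 0.1 z 96.5 mm F rack -0.0 -0.2 0.4 w 33.8 g 0.1 yaw 76.11
```

```bash
cat >> h.py <<'E'
def dot(c,y0,box=(250,130,330,230)):
    hsv=cv2.cvtColor(c['img'],cv2.COLOR_RGB2HSV).astype(int); H,S,V=[hsv[...,i] for i in range(3)]
    m=(((H<6)|(H>174))&(S>170)&(V>60)).astype(np.uint8); k,l,s,ce=cv2.connectedComponentsWithStats(m)
    for i in range(1,k):
        u,v=ce[i]
        if s[i,4]>5 and box[0]<u<box[2] and box[1]<v<box[3]:
            o,d=ray(c,ce[i]); ey=np.r_[EY,0]; t=(y0-.4363-o@ey)/(d@ey); p=o+t*d
            print('dot px',ce[i].round(1),s[i,4],'rack x %.1f z %.1f'%((p[:2]@EX-.0708)*1e3,p[2]*1e3))
E
python3 - <<'E'
from h import *
p=np.array([.4287,-.0953]); print('dot0 x,y',(p@EX-.0708)*1e3,(p@EY+.4363)*1e3)
y0=p@EY+.4363
for f in('scene0','s2','s3'): print(f); dot(load(f),y0)
E
```

```text
dot0 x,y -58.79104750396857 -2.700643575778927
scene0
dot px [306.7 140.5] 11 rack x 63.0 z 212.8
dot px [289.4 153.4] 8 rack x -21.7 z 142.9
dot px [283.5 172.6] 13 rack x -57.7 z 66.3
s2
dot px [293.8 170.5] 28 rack x -2.4 z 97.6
s3
dot px [287.3 167.5] 11 rack x -36.0 z 92.7
```

>>> move_arm:
  commands:
    - {"slide": [0, 0.002, 0], "yaw": 0}
    - {"slide": [0, 0.005, 0], "yaw": 0}
    - {"slide": [0, 0.008, 0], "yaw": 0}
    - {"slide": [0, 0.011, 0], "yaw": 0}
    - {"slide": [0, 0.0136, 0], "yaw": 0}
  gripper: 0.0

```text
time: 12.02
eef_pos: [0.4355, -0.0565, 0.0965]
ee_rot: [[-0.971, 0.24, 0.0], [0.24, 0.971, 0.0], [-0.0, 0.0, -1.0]]
contact_force: [-0.4, -0.0, -0.6]
width: 0.503
gripper_force: 0.1
```

```bash
python3 -c "
from h import *
st(); c=cap('scene','s4.png'); dot(c,-.0027)"
```

```text
t12.03 rack x -19.5 y 0.2 z 96.5 mm F rack -0.1 0.4 -0.6 w 43.7 g 0.1 yaw 76.11
dot px [290.3 169.9] 15 rack x -20.7 z 91.5
```

>>> move_arm:
  commands:
    - {"slide": [0, 0.002, 0], "yaw": 0}
    - {"slide": [0, 0.005, 0], "yaw": 0}
    - {"slide": [0, 0.008, 0], "yaw": 0}
    - {"slide": [0, 0.011, 0], "yaw": 0}
    - {"slide": [0, 0.0132, 0], "yaw": 0}
  gripper: -0.19

```text
time: 12.7
eef_pos: [0.4387, -0.0437, 0.0965]
ee_rot: [[-0.971, 0.24, 0.0], [0.24, 0.971, 0.0], [-0.0, 0.0, -1.0]]
contact_force: [0.4, 0.7, -0.4]
width: 0.594
gripper_force: 0.1
```

```bash
python3 -c "
from h import *
st(); c=cap('scene','s5.png'); dot(c,-.0027)"
```

```text
t12.70 rack x -6.3 y 0.2 z 96.5 mm F rack 0.8 -0.2 -0.4 w 51.7 g 0.1 yaw 76.11
dot px [292.6 171.8] 14 rack x -9.1 z 90.5
```

>>> move_arm:
  commands:
    - {"slide": [0, 0.002, 0], "yaw": 0}
    - {"slide": [0, 0.004, 0.001], "yaw": 0}
    - {"slide": [0, 0.007, 0.002], "yaw": 0}
    - {"slide": [0, 0.009, 0.003], "yaw": 0}
    - {"slide": [0, 0.011, 0.0045], "yaw": 0}
  gripper: -0.41

```text
time: 13.38
eef_pos: [0.4413, -0.0331, 0.0919]
ee_rot: [[-0.971, 0.24, 0.0], [0.24, 0.971, 0.0], [-0.0, 0.0, -1.0]]
contact_force: [0.2, 0.1, -0.1]
width: 0.706
gripper_force: 0.2
```

```bash
python3 -c "
from h import *
st(); c=cap('scene','s6.png'); dot(c,-.0027)"
```

```text
t13.38 rack x 4.6 y 0.2 z 91.9 mm F rack 0.1 -0.2 -0.1 w 61.4 g 0.2 yaw 76.1
dot px [294. 175.] 7 rack x -2.3 z 83.1
```

>>> move_arm:
  commands:
    - {"slide": [0, 0.0015, 0.001], "yaw": 0}
    - {"slide": [0, 0.003, 0.003], "yaw": 0}
    - {"slide": [0, 0.0045, 0.005], "yaw": 0}
    - {"slide": [0, 0.006, 0.0065], "yaw": 0}
    - {"slide": [0, 0.0075, 0.008], "yaw": 0}
  gripper: -0.66

```text
time: 14.05
eef_pos: [0.4431, -0.0259, 0.0839]
ee_rot: [[-0.971, 0.24, 0.0], [0.24, 0.971, 0.0], [-0.0, 0.0, -1.0]]
contact_force: [-0.6, 0.8, 0.3]
width: 0.83
gripper_force: 0.2
```

Run:
```python
from h import *
st(); c=cap('scene','s7.png'); dot(c,-.0027)
im=np.hstack([c['img'][130:250,220:360],cap('wrist','w7.png')['img'][100:220,230:510]]); cv2.imwrite('pics/s7c.png',cv2.resize(im[...,::-1],(790,int(120*790/im.shape[1])),interpolation=cv2.INTER_CUBIC))
```

```text
t14.05 rack x 12.0 y 0.3 z 83.9 mm F rack 0.7 0.7 0.3 w 72.2 g 0.2 yaw 76.1
```

View pics/s7c.png

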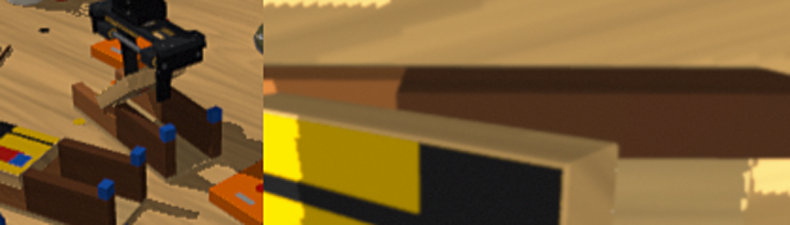

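The left half shows the panel leaning at about 50° between the fingers. The right half shows its painted face up and its end near the front finger. I'll continue down to the step edge.

>>> move_arm:
  commands:
    - {"slide": [0, 0.0005, 0.001], "yaw": 0}
    - {"slide": [0, 0.001, 0.002], "yaw": 0}
    - {"slide": [0, 0.0015, 0.0035], "yaw": 0}
    - {"slide": [0, 0.002, 0.005], "yaw": 0}
    - {"slide": [0, 0.0025, 0.006], "yaw": 0}
  gripper: -0.9

```text
time: 14.78
eef_pos: [0.4436, -0.0237, 0.0779]
ee_rot: [[-0.971, 0.24, -0.0], [0.24, 0.971, -0.0], [-0.0, -0.0, -1.0]]
contact_force: [-0.7, -0.8, 0.6]
width: 0.95
gripper_force: 0.1
```

Run:
```python
from h import *
st(); c=cap('wrist','w8.png'); h=cv2.cvtColor(c['img'],cv2.COLOR_RGB2HSV).astype(int)
g=cv2.cvtColor(c['img'],cv2.COLOR_RGB2GRAY)
```

```text
t14.78 rack x 14.3 y 0.3 z 77.9 mm F rack -1.0 0.5 0.6 w 82.7 g 0.1 yaw 76.1
```

>>> move_arm:
  commands:
    - {"slide": [0, 0.002, 0], "yaw": 0}
    - {"slide": [0, 0.003, -0.0005], "yaw": 0}
    - {"slide": [0, 0.0035, -0.0015], "yaw": 0}
    - {"slide": [0, 0.004, -0.0025], "yaw": 0}
    - {"slide": [0, 0.0047, -0.004], "yaw": 0}
  gripper: -1

```text
time: 15.45
eef_pos: [0.4447, -0.0194, 0.0821]
ee_rot: [[-0.971, 0.241, -0.0], [0.241, 0.971, -0.0], [0.0, -0.0, -1.0]]
contact_force: [-0.4, -2.2, 1.4]
width: 0.999
gripper_force: 1.5
```

```bash
cat >> h.py <<'E'
def Wp(x,y,z): p=EX*(x/1e3+.0708)+EY*(y/1e3-.4363); return np.r_[p,z/1e3]
def inv_y(c,uv,y):  # pixel -> rack x,z on plane rack y (mm)
    o,d=ray(c,uv); ey=np.r_[EY,0]; t=(y/1e3-.4363-o@ey)/(d@ey); p=o+t*d; return ((p[:2]@EX-.0708)*1e3).round(1),(p[2]*1e3).round(1)
E
python3 - <<'E'
from h import *
st(); c=cap('wrist','w9.png')
h=cv2.cvtColor(c['img'],cv2.COLOR_RGB2HSV).astype(int)
# yellow / dark blobs on the painted face near the robot-side edge (rack y=+50)
m=((h[...,0]>20)&(h[...,0]<33)&(h[...,1]>235)).astype(np.uint8)
k,l,s,ce=cv2.connectedComponentsWithStats(m)
for i in range(1,k):
    if s[i,4]>150: print(s[i])
# panel far-end top corner candidates: strong corners in the region
g=cv2.cvtColor(c['img'],cv2.COLOR_RGB2GRAY)
mask=np.zeros_like(g); mask[100:235,240:560]=255
for p in cv2.goodFeaturesToTrack(g,14,.08,8,mask=mask)[:,0]: print(p, inv_y(c,p,50))
E
```

```text
t15.45 rack x 18.7 y 0.3 z 82.1 mm F rack -2.3 -0.2 1.4 w 86.9 g 1.5 yaw 76.08
[ 188  160  140   49 4626]
[ 194  202  133   72 6462]
[ 208  306  119   50 2716]
[244. 196.] (np.float64(-2.9), np.float64(155.3))
[522. 143.] (np.float64(126.4), np.float64(52.0))
[328. 173.] (np.float64(19.6), np.float64(127.5))
[245. 213.] (np.float64(0.3), np.float64(169.0))
[409. 180.] (np.float64(44.8), np.float64(137.3))
[556. 152.] (np.float64(125.7), np.float64(82.3))
[242. 163.] (np.float64(-13.4), np.float64(110.2))
[488. 202.] (np.float64(59.2), np.float64(160.3))
[558. 140.] (np.float64(154.4), np.float64(38.9))
[326. 207.] (np.float64(18.6), np.float64(164.5))
[326. 222.] (np.float64(18.6), np.float64(174.6))
[242. 102.] (np.float64(-212.7), np.float64(-792.5))
[250. 102.] (np.float64(-190.2), np.float64(-794.2))
[420. 233.] (np.float64(36.8), np.float64(180.6))
```

>>> move_arm:
  commands:
    - {"slide": [0, 0.001, -0.0015], "yaw": 0}
    - {"slide": [0, 0.0023, -0.0035], "yaw": 0}
    - {"slide": [0, 0.0033, -0.0047], "yaw": 0}
    - {"slide": [0, 0.0042, -0.006], "yaw": 0}
    - {"slide": [0, 0.005, -0.007], "yaw": 0}

```text
time: 16.12
eef_pos: [0.446, -0.0145, 0.0894]
ee_rot: [[-0.971, 0.24, -0.0], [0.24, 0.971, -0.0], [0.0, -0.0, -1.0]]
contact_force: [-2.4, -4.6, 4.5]
width: 1.0
gripper_force: 2.7
```

Run:
```python
from h import *
st()
```

```text
t16.12 rack x 23.8 y 0.2 z 89.4 mm F rack -5.0 1.2 4.5 w 87.0 g 2.7 yaw 76.09
```

>>> move_arm:
  commands:
    - {"slide": [0, 0, -0.0005], "yaw": 0}
    - {"slide": [0, 0, -0.001], "yaw": 0}
    - {"slide": [0, 0, -0.0015], "yaw": 0}
    - {"slide": [0, 0, -0.002], "yaw": 0}
    - {"slide": [0, 0, -0.0025], "yaw": 0}

```text
time: 16.75
eef_pos: [0.4462, -0.0132, 0.0914]
ee_rot: [[-0.971, 0.24, 0.001], [0.24, 0.971, 0.001], [-0.0, 0.001, -1.0]]
contact_force: [0.4, 0.7, 0.5]
width: 1.002
gripper_force: 0.2
```

Run:
```python
from h import *
st()
c=cap('top','t2.png'); im=c['img']
h=cv2.cvtColor(im,cv2.COLOR_RGB2HSV).astype(int)
```

```text
t16.75 rack x 25.1 y 0.3 z 91.4 mm F rack 0.8 -0.2 0.5 w 87.2 g 0.2 yaw 76.13
```

>>> move_arm:
  commands:
    - {"slide": [0, 0, -0.001], "yaw": 0}
    - {"slide": [0, 0, -0.002], "yaw": 0}
    - {"slide": [0, 0, -0.004], "yaw": 0}
    - {"slide": [0, 0, -0.03], "yaw": 0}
    - {"slide": [0, -0.06, -0.06], "yaw": 0}

```text
time: 17.42
eef_pos: [0.4334, -0.066, 0.1502]
ee_rot: [[-0.973, 0.233, 0.0], [0.233, 0.973, -0.0], [-0.0, -0.0, -1.0]]
contact_force: [0.8, -2.1, 0.6]
width: 1.002
gripper_force: 0.0
```

>>> move_arm:
  commands:
    - {"slide": [0, -0.06, 0], "yaw": 0}
    - {"slide": [0, -0.09, 0], "yaw": 0}
    - {"slide": [0, -0.09, 0], "yaw": 0}
    - {"slide": [0, -0.09, 0], "yaw": 0}
    - {"slide": [0, -0.09, 0], "yaw": 0}
  gripper: 1

```text
time: 18.05
eef_pos: [0.4113, -0.1546, 0.1493]
ee_rot: [[-0.971, 0.238, -0.0], [0.238, 0.971, 0.0], [0.0, -0.0, -1.0]]
contact_force: [0.2, -0.6, 0.6]
width: 0.515
gripper_force: 0.0
```

Run:
```python
from h import *
st(); c=cap('wrist','w10.png')
h=cv2.cvtColor(c['img'],cv2.COLOR_RGB2HSV).astype(int)
H,S,V=[h[...,i] for i in range(3)]
for n,m in dict(yellow=(H>20)&(H<33)&(S>225),black=(V<60)&(S<120),red=((H<5)|(H>175))&(S>180)&(V>90),blue=(H>105)&(H<130)&(S>150)&(V>100)).items():
    k,l,s,ce=cv2.connectedComponentsWithStats(m.astype(np.uint8))
    for i in range(1,k):
        if s[i,4]>60 and s[i,1]<232:
            x,y,w,hh=s[i,:4]; f=lambda u,v:(lambda p:((p[:2]@EX-.0708)*1e3).round(1).item().__str__()+','+str(((p[:2]@EY+.4363)*1e3).round(1)))(onz(c,(u,v),.091))
            print(n,s[i],f(*ce[i]),'| L',f(x,ce[i][1]),'R',f(x+w,ce[i][1]),'T',f(ce[i][0],y),'B',f(ce[i][0],y+hh))
```

```text
t18.05 rack x -120.5 y -0.2 z 149.3 mm F rack -0.6 -0.3 0.6 w 44.8 g 0.0 yaw 76.23
yellow [ 446  146  120   26 2962] -6.3,36.2 | L -43.5,36.0 R 32.5,36.4 T -7.5,44.1 B -5.0,27.4
yellow [ 438  179  122   76 5706] -5.2,5.0 | L -45.6,4.8 R 34.6,5.1 T -7.8,22.8 B -0.1,-30.7
black [    0   147   640   253 71014] -109.4,-84.5 | L -356.1,-85.6 R 110.0,-83.6 T -111.6,43.0 B -108.2,-155.9
red [163   2  27  30 615] -205.2,117.0 | L -212.7,117.0 R -197.4,117.1 T -204.3,124.3 B -206.1,108.8
red [476 226  58  19 910] 2.8,-15.5 | L -18.0,-15.5 R 21.1,-15.4 T 1.9,-9.5 B 3.9,-23.3
blue [450 231  32  13 399] -25.1,-17.5 | L -35.3,-17.6 R -13.7,-17.5 T -25.6,-13.2 B -24.5,-22.7
```

The numbers show the panel lying flat, face up, from x ≈ -44 mm. It now needs a push of about 49 mm to the blocks.

>>> move_arm:
  commands:
    - {"slide": [0, 0, 0.03], "yaw": 0.2}
    - {"slide": [0, 0, 0.06], "yaw": 0.2}
    - {"slide": [0, 0, 0.085], "yaw": 0.2}
    - {"slide": [0, 0, 0.091], "yaw": 0.2}
    - {"slide": [0, 0, 0.091], "yaw": 0.2}
  gripper: 1

```text
time: 18.73
eef_pos: [0.4111, -0.1555, 0.0586]
ee_rot: [[-0.97, 0.243, -0.0], [0.243, 0.97, -0.0], [0.0, -0.0, -1.0]]
contact_force: [-0.6, -0.5, 0.8]
width: 0.009
gripper_force: 0.0
```

>>> move_arm:
  commands:
    - {"slide": [0, 0.015, 0], "yaw": 0}
    - {"slide": [0, 0.028, 0], "yaw": 0}
    - {"slide": [0, 0.038, 0], "yaw": 0}
    - {"slide": [0, 0.046, 0], "yaw": 0}
    - {"slide": [0, 0.052, 0], "yaw": 0}

```text
time: 19.35
eef_pos: [0.4238, -0.1049, 0.0586]
ee_rot: [[-0.97, 0.243, 0.0], [0.243, 0.97, 0.0], [-0.0, 0.0, -1.0]]
contact_force: [0.2, 1.0, 0.2]
width: 0.008
gripper_force: 0.0
```

Run:
```python
from h import *
st()
```

```text
t19.35 rack x -69.3 y -0.3 z 58.6 mm F rack 1.0 0.1 0.2 w 0.7 g 0.0 yaw 75.92
```

>>> move_arm:
  commands:
    - {"slide": [0, 0.007, 0], "yaw": 0}
    - {"slide": [0, 0.013, 0], "yaw": 0}
    - {"slide": [0, 0.018, 0], "yaw": 0}
    - {"slide": [0, 0.024, 0], "yaw": 0}
    - {"slide": [0, 0.03, 0], "yaw": 0}

```text
time: 19.98
eef_pos: [0.4309, -0.0761, 0.0584]
ee_rot: [[-0.97, 0.244, -0.0], [0.244, 0.97, -0.0], [0.0, -0.0, -1.0]]
contact_force: [0.6, -0.9, 0.5]
width: 0.005
gripper_force: 0.5
```

>>> move_arm:
  commands:
    - {"slide": [0, 0.006, 0], "yaw": 0}
    - {"slide": [0, 0.012, 0], "yaw": 0}
    - {"slide": [0, 0.017, 0], "yaw": 0}
    - {"slide": [0, 0.021, 0], "yaw": 0}
    - {"slide": [0, 0.024, 0], "yaw": 0}

```text
time: 20.6
eef_pos: [0.4368, -0.0527, 0.0585]
ee_rot: [[-0.97, 0.243, 0.0], [0.243, 0.97, 0.0], [-0.0, 0.0, -1.0]]
contact_force: [0.4, -1.8, -0.0]
width: 0.004
gripper_force: 0.4
```

Run:
```python
from h import *
st()
```

```text
t20.60 rack x -15.5 y -0.2 z 58.5 mm F rack -1.7 -0.8 -0.0 w 0.4 g 0.4 yaw 75.91
```

Sliding smoothly. I'll push the last few millimetres until the force rises.

>>> move_arm:
  commands:
    - {"slide": [0, 0.003, 0], "yaw": 0}
    - {"slide": [0, 0.005, 0], "yaw": 0}
    - {"slide": [0, 0.007, 0], "yaw": 0}
    - {"slide": [0, 0.009, 0], "yaw": 0}
    - {"slide": [0, 0.01, 0], "yaw": 0}

```text
time: 21.22
eef_pos: [0.4394, -0.0438, 0.0585]
ee_rot: [[-0.97, 0.244, 0.0], [0.244, 0.97, -0.001], [-0.001, -0.001, -1.0]]
contact_force: [-1.2, -2.7, -1.1]
width: 0.009
gripper_force: 1.8
```

Run:
```python
from h import *
st()
```

```text
t21.23 rack x -6.3 y -0.5 z 58.5 mm F rack -2.9 0.5 -1.1 w 0.8 g 1.8 yaw 75.9
```

>>> move_arm:
  commands:
    - {"slide": [0, 0.001, 0], "yaw": 0}
    - {"slide": [0, 0.002, 0], "yaw": 0}
    - {"slide": [0, 0.003, 0], "yaw": 0}
    - {"slide": [0, 0.004, 0], "yaw": 0}
    - {"slide": [0, 0.004, 0], "yaw": 0}

```text
time: 21.85
eef_pos: [0.4399, -0.0437, 0.0584]
ee_rot: [[-0.969, 0.246, -0.001], [0.246, 0.969, -0.005], [-0.001, -0.005, -1.0]]
contact_force: [-0.9, -12.8, 1.5]
width: 0.006
gripper_force: 5.9
```

Run:
```python
from h import *
st()
```

```text
t21.85 rack x -6.0 y -1.0 z 58.4 mm F rack -12.6 -2.3 1.5 w 0.5 g 5.9 yaw 75.77
```

>>> move_arm:
  commands:
    - {"slide": [0, -0.005, 0], "yaw": 0}
    - {"slide": [0, -0.015, 0], "yaw": 0}
    - {"slide": [0, -0.04, 0], "yaw": 0}
    - {"slide": [0, -0.05, -0.05], "yaw": 0}
    - {"slide": [0, -0.05, -0.11], "yaw": 0}

```text
time: 22.48
eef_pos: [0.4265, -0.0885, 0.1689]
ee_rot: [[-0.97, 0.245, -0.003], [0.245, 0.97, 0.0], [0.003, -0.0, -1.0]]
contact_force: [0.7, -0.2, 0.1]
width: 0.008
gripper_force: 0.0
```

>>> move_arm:
  commands:
    - {"slide": [0, 0.03, -0.06], "yaw": 0}
    - {"slide": [0, 0.06, -0.06], "yaw": 0}
    - {"slide": [0, 0.06, -0.06], "yaw": 0}
    - {"slide": [0, 0.06, -0.06], "yaw": 0}

```text
time: 22.98
eef_pos: [0.4421, -0.0302, 0.228]
ee_rot: [[-0.97, 0.244, -0.001], [0.244, 0.97, -0.0], [0.001, -0.0, -1.0]]
contact_force: [0.5, -0.3, 0.1]
width: 0.005
gripper_force: 0.0
```

Run:
```python
from h import *
st(); c=cap('wrist','w11.png')
g=cv2.GaussianBlur(c['img'],(0,0),1).astype(int)
def rk(p): return ((p[:2]@EX-.0708)*1e3).round(1),((p[:2]@EY+.4363)*1e3).round(1)
for n,q in dict(NR=(5,50),NL=(5,-50),FR=(115,50),FL=(115,-50)).items(): print(n,proj(c,Wp(*q,91)).round(1))
def edge(p,q,n):  # strongest gradient along a rack segment at z=91
    ts=np.linspace(0,1,81); P=[np.array(p)+(np.array(q)-np.array(p))*t for t in ts]
    uv=np.array([proj(c,Wp(*a,91)) for a in P],np.float32)
    v=np.array([[cv2.remap(g[...,k].astype(np.float32),uv[:,:1],uv[:,1:],1)[:,0] for k in range(3)]])[0]
    d=np.abs(np.diff(v,axis=1)).sum(0); ii=np.argsort(d)[::-1][:3]; print(n,[(P[i].round(1).tolist(),int(d[i])) for i in ii])
for y in(40,25,-25,-40): edge((-8,y),(18,y),'near end y=%d'%y)
for x in(15,40,65,90,105): edge((x,40),(x,60),'robot side x=%d'%x)
for x in(15,40,65,90,105): edge((x,-60),(x,-40),'far side x=%d'%x)
```

```text
t22.98 rack x 7.6 y 0.2 z 228.0 mm F rack -0.2 -0.5 0.1 w 0.5 g 0.0 yaw 75.9
NR [320.7 125.3]
NL [321.  236.2]
FR [452.2 125.1]
FL [441.2 236. ]
near end y=40 [([4.0, 40.0], 35), ([5.0, 40.0], 33), ([3.7, 40.0], 32)]
near end y=25 [([5.6, 25.0], 47), ([5.3, 25.0], 43), ([6.0, 25.0], 43)]
near end y=-25 [([12.8, -25.0], 60), ([12.5, -25.0], 60), ([12.2, -25.0], 52)]
near end y=-40 [([0.1, -40.0], 37), ([0.8, -40.0], 35), ([-0.2, -40.0], 34)]
robot side x=15 [([15.0, 44.8], 27), ([15.0, 44.2], 26), ([15.0, 45.0], 26)]
robot side x=40 [([40.0, 54.8], 27), ([40.0, 54.5], 27), ([40.0, 44.5], 27)]
robot side x=65 [([65.0, 44.8], 26), ([65.0, 44.5], 26), ([65.0, 43.5], 26)]
robot side x=90 [([90.0, 43.0], 30), ([90.0, 54.5], 28), ([90.0, 54.8], 28)]
robot side x=105 [([105.0, 42.8], 30), ([105.0, 43.0], 30), ([105.0, 53.8], 29)]
far side x=15 [([15.0, -47.2], 33), ([15.0, -47.5], 30), ([15.0, -47.8], 30)]
far side x=40 [([40.0, -57.8], 35), ([40.0, -57.2], 35), ([40.0, -57.5], 35)]
far side x=65 [([65.0, -57.5], 37), ([65.0, -57.8], 37), ([65.0, -57.2], 37)]
far side x=90 [([90.0, -54.8], 38), ([90.0, -57.2], 36), ([90.0, -57.8], 36)]
far side x=105 [([105.0, -57.8], 22), ([105.0, -57.5], 22), ([105.0, -57.2], 22)]
```

Run:
```python
from h import *
c=load('w11')
h=cv2.cvtColor(c['img'],cv2.COLOR_RGB2HSV).astype(int); H,S,V=[h[...,i] for i in range(3)]
paint=((H>20)&(H<33)&(S>215))|(V<75)|(((H<5)|(H>175))&(S>190))|((H>105)&(H<130)&(S>150))
def samp(x,y):
    u,v=proj(c,Wp(x,y,91)).round().astype(int); return paint[v,u] if 0<=v<400 and 0<=u<640 else False,c['img'][v,u]
for x in(20,45,70,100):
    print(x,'y+',[(y,samp(x,y)[1].tolist()) for y in range(38,60,3)])
for x in(45,70,100):
    print(x,'y-',[(y,samp(x,y)[1].tolist()) for y in range(-38,-62,-3)])
for y in(40,0,-20): print(y,'x0',[(x,samp(x,y)[1].tolist()) for x in range(-4,16,2)])
for y in(20,0,-20): print(y,'x1',[(x,samp(x,y)[1].tolist()) for x in range(106,124,2)])
```

```text
20 y+ [(38, [252, 232, 0]), (41, [252, 232, 0]), (44, [225, 181, 88]), (47, [100, 73, 44]), (50, [75, 46, 28]), (53, [55, 33, 19]), (56, [164, 130, 78]), (59, [177, 141, 84])]
45 y+ [(38, [252, 232, 0]), (41, [252, 232, 0]), (44, [227, 185, 90]), (47, [101, 74, 44]), (50, [75, 45, 27]), (53, [54, 33, 18]), (56, [175, 138, 82]), (59, [183, 145, 86])]
70 y+ [(38, [252, 231, 0]), (41, [252, 231, 0]), (44, [226, 183, 89]), (47, [98, 70, 41]), (50, [72, 42, 26]), (53, [59, 37, 22]), (56, [169, 133, 81]), (59, [183, 144, 86])]
100 y+ [(38, [40, 39, 39]), (41, [40, 38, 39]), (44, [197, 155, 93]), (47, [97, 69, 41]), (50, [72, 43, 25]), (53, [63, 41, 23]), (56, [184, 145, 86]), (59, [187, 148, 88])]
45 y- [(-38, [242, 130, 0]), (-41, [252, 230, 0]), (-44, [252, 230, 0]), (-47, [252, 230, 0]), (-50, [252, 230, 0]), (-53, [252, 230, 0]), (-56, [240, 203, 114]), (-59, [39, 36, 31])]
70 y- [(-38, [251, 214, 0]), (-41, [252, 230, 0]), (-44, [252, 230, 0]), (-47, [252, 230, 0]), (-50, [252, 229, 0]), (-53, [252, 230, 0]), (-56, [247, 218, 123]), (-59, [40, 36, 32])]
100 y- [(-38, [39, 39, 38]), (-
[... 722 characters left out ...]
2, 231, 0]), (10, [252, 231, 0]), (12, [228, 204, 119]), (14, [66, 121, 226])]
20 x1 [(106, [40, 40, 39]), (108, [39, 38, 38]), (110, [40, 38, 38]), (112, [42, 40, 39]), (114, [154, 124, 78]), (116, [183, 145, 86]), (118, [184, 146, 87]), (120, [184, 146, 86]), (122, [181, 143, 84])]
0 x1 [(106, [39, 38, 38]), (108, [40, 39, 39]), (110, [39, 38, 38]), (112, [42, 41, 39]), (114, [134, 110, 75]), (116, [173, 137, 81]), (118, [172, 137, 82]), (120, [172, 137, 81]), (122, [172, 136, 82])]
-20 x1 [(106, [39, 38, 38]), (108, [39, 39, 39]), (110, [39, 39, 38]), (112, [46, 43, 40]), (114, [185, 147, 89]), (116, [246, 214, 126]), (118, [246, 215, 126]), (120, [246, 214, 125]), (122, [246, 214, 125])]
```

Run:
```python
from h import *
c=load('w11'); im=c['img']
def line(x,z,ys): return [(y,im[tuple(proj(c,Wp(x,y,z)).round().astype(int)[::-1])].tolist()) for y in ys]
print('low rail +',line(-30,45,range(26,60,2)))
print('low rail -',line(-30,45,range(-26,-62,-2)))
print('block +',line(122,87,range(26,58,2)))
print('block -',line(122,87,range(-26,-60,-2)))
for f in('w10','w4','w1'):
    c=load(f); im=c['img']; print(f,'block + rail',line(122,87,range(28,56,2)) if f!='w10' else line(-10,91,range(36,60,2)))
```

```text
low rail + [(26, [240, 211, 130]), (28, [244, 219, 135]), (30, [246, 219, 134]), (32, [228, 156, 82]), (34, [223, 138, 64]), (36, [223, 138, 64]), (38, [223, 137, 63]), (40, [223, 138, 64]), (42, [223, 137, 64]), (44, [223, 137, 63]), (46, [223, 137, 63]), (48, [209, 127, 59]), (50, [119, 74, 36]), (52, [138, 106, 63]), (54, [173, 138, 83]), (56, [171, 137, 82]), (58, [170, 135, 81])]
low rail - [(-26, [95, 61, 31]), (-28, [92, 56, 27]), (-30, [94, 59, 30]), (-32, [109, 68, 33]), (-34, [200, 124, 58]), (-36, [222, 139, 64]), (-38, [222, 138, 64]), (-40, [222, 139, 64]), (-42, [222, 139, 64]), (-44, [222, 139, 65]), (-46, [222, 139, 65]), (-48, [222, 139, 64]), (-50, [231, 161, 83]), (-52, [252, 228, 138]), (-54, [252, 230, 140]), (-56, [252, 229, 138]), (-58, [252, 230, 141]), (-60, [252, 229, 138])]
block + [(26, [182, 144, 85]), (28, [183, 146, 87]), (30, [155, 136, 131]), (32, [51, 115, 222]), (34, [28, 113, 228]), (36, [24, 112, 228]), (38, [26, 112, 228]), (40, [25, 112, 228]), (42, [28, 114, 229]), (44, [25, 112, 228]), (46, [26, 113, 228]), (48, [28, 106, 219]), (50, [104, 98,
[... 703 characters left out ...]
56, [86, 65, 38]), (58, [180, 142, 85])]
w4 block + rail [(28, [252, 228, 137]), (30, [246, 220, 158]), (32, [33, 113, 228]), (34, [29, 114, 229]), (36, [26, 113, 229]), (38, [26, 112, 229]), (40, [29, 114, 229]), (42, [27, 113, 229]), (44, [27, 113, 229]), (46, [25, 112, 229]), (48, [36, 100, 204]), (50, [207, 169, 130]), (52, [253, 233, 142]), (54, [251, 227, 138])]
w1 block + rail [(28, [251, 225, 134]), (30, [247, 219, 142]), (32, [135, 142, 206]), (34, [25, 107, 221]), (36, [23, 107, 221]), (38, [24, 107, 222]), (40, [25, 107, 222]), (42, [26, 108, 222]), (44, [23, 107, 221]), (46, [25, 108, 221]), (48, [32, 99, 205]), (50, [159, 136, 127]), (52, [248, 219, 132]), (54, [250, 223, 132])]
```

Run:
```python
from h import *
c=load('top0')
for uv in((318,189),(323,193),(345,189),(370,186),(410,180)):
    p=onz(c,uv,.069); print(uv,((p[:2]@EX-.0708)*1e3).round(),((p[:2]@EY+.4363)*1e3).round())
st()
```

```text
(318, 189) 152.0 -98.0
(323, 193) 137.0 -92.0
(345, 189) 85.0 -117.0
(370, 186) 24.0 -142.0
(410, 180) -74.0 -185.0
t23.02 rack x 7.2 y 0.2 z 227.9 mm F rack 0.7 0.1 0.1 w 0.7 g 0.0 yaw 75.85
```

The panel is flat, aligned and against the blocks, but about 5 mm off the rack's centreline on the far side. I'll nudge it back from that side.

>>> move_arm:
  commands:
    - {"slide": [-0.04, 0.026, 0.02], "yaw": 0}
    - {"slide": [-0.08, 0.053, 0.05], "yaw": 0}
    - {"slide": [-0.08, 0.053, 0.1], "yaw": 0}
    - {"slide": [-0.08, 0.053, 0.14], "yaw": 0}
    - {"slide": [-0.08, 0.053, 0.154], "yaw": 0}

```text
time: 23.65
eef_pos: [0.5308, 0.0009, 0.0717]
ee_rot: [[-0.969, 0.245, -0.005], [0.245, 0.969, -0.002], [0.005, -0.003, -1.0]]
contact_force: [1.0, 0.6, 0.8]
width: 0.004
gripper_force: 0.0
```

>>> move_arm:
  commands:
    - {"slide": [0.004, 0, 0], "yaw": 0}
    - {"slide": [0.007, 0, 0], "yaw": 0}
    - {"slide": [0.01, 0, 0], "yaw": 0}
    - {"slide": [0.012, 0, 0], "yaw": 0}
    - {"slide": [0.0135, 0, 0], "yaw": 0}

```text
time: 24.28
eef_pos: [0.5201, 0.0057, 0.0749]
ee_rot: [[-0.97, 0.243, 0.001], [0.243, 0.97, 0.001], [-0.001, 0.001, -1.0]]
contact_force: [1.0, -0.3, -1.0]
width: 0.006
gripper_force: 0.0
```

Run:
```python
from h import *
st()
```

```text
t24.27 rack x 61.4 y -66.8 z 74.9 mm F rack -0.0 -1.0 -1.0 w 0.5 g 0.0 yaw 75.91
```

>>> move_arm:
  commands:
    - {"slide": [0.0015, 0, 0], "yaw": 0}
    - {"slide": [0.003, 0, 0], "yaw": 0}
    - {"slide": [0.0045, 0, 0], "yaw": 0}
    - {"slide": [0.0055, 0, 0], "yaw": 0}
    - {"slide": [0.006, 0, 0], "yaw": 0}

```text
time: 24.9
eef_pos: [0.5146, 0.0069, 0.0747]
ee_rot: [[-0.97, 0.244, 0.001], [0.244, 0.97, 0.0], [-0.001, 0.0, -1.0]]
contact_force: [1.8, 0.1, 1.1]
width: 0.008
gripper_force: 1.1
```

```bash
cat >> h.py <<'E'
def yedge(c,x):  # panel paint edge on robot side, and near-end / far-end edges at z=91
    h=cv2.cvtColor(c['img'],cv2.COLOR_RGB2HSV).astype(int)
    ys=np.arange(30,56,.25)
    for y in ys:
        u,v=proj(c,Wp(x,y,91)).round().astype(int)
        if not(0<=u<640 and 0<=v<400): return None
        p=h[v,u]; R,G,B=c['img'][v,u].astype(int)
        if not((p[1]>200 and 20<p[0]<33) or (max(R,G,B)-min(R,G,B)<12 and R<70)): return float(y)
def sides(c): print('paint +y edge', {x:yedge(c,x) for x in(15,30,45,60,75,95,105)})
E
python3 - <<'E'
from h import *
print('before'); sides(load('w11')); st(); sides(cap('wrist','w12.png'))
E
```

```text
before
paint +y edge {15: 44.0, 30: 44.0, 45: 44.0, 60: 44.0, 75: 44.0, 95: 42.25, 105: 42.25}
t24.90 rack x 61.3 y -61.1 z 74.7 mm F rack 0.6 -1.7 1.1 w 0.7 g 1.1 yaw 75.9
paint +y edge {15: 32.0, 30: 32.0, 45: 32.0, 60: 32.0, 75: 32.0, 95: None, 105: None}
```

Run:
```python
from h import *
c=load('w12')
for x in(20,60): print([(y,proj(c,Wp(x,y,91)).round().tolist(),c['img'][tuple(proj(c,Wp(x,y,91)).round().astype(int)[::-1])].tolist()) for y in(20,30,32,36,40,44,48,52,56)])
```

```text
[(20, [220.0, 79.0], [253, 234, 0]), (30, [218.0, 52.0], [43, 43, 40]), (32, [217.0, 46.0], [81, 68, 38]), (36, [216.0, 35.0], [253, 233, 0]), (40, [215.0, 23.0], [253, 234, 0]), (44, [214.0, 12.0], [252, 233, 0]), (48, [213.0, -0.0], [252, 232, 0]), (52, [213.0, -12.0], [25, 26, 27]), (56, [212.0, -25.0], [24, 24, 26])]
[(20, [321.0, 79.0], [251, 229, 0]), (30, [321.0, 52.0], [46, 46, 45]), (32, [321.0, 46.0], [85, 73, 43]), (36, [321.0, 35.0], [253, 236, 0]), (40, [321.0, 23.0], [253, 236, 0]), (44, [321.0, 11.0], [253, 236, 0]), (48, [321.0, -0.0], [253, 236, 0]), (52, [321.0, -13.0], [27, 29, 29]), (56, [321.0, -25.0], [25, 25, 26])]
```

```bash
cat >> h.py <<'E'
def stripe(c):
    out={}
    for x in(12,20,30,40,50,60,70):
        ys=np.arange(10,46,.25); uv=np.array([proj(c,Wp(x,y,91)) for y in ys],np.float32)
        v=cv2.remap(c['img'][...,0].astype(np.float32),uv[:,:1],uv[:,1:],1)[:,0]; w=np.clip(150-v,0,None)
        out[x]=round(float((w*ys).sum()/w.sum()),2) if w.sum()>0 else None
    print('stripe y',out)
E
python3 - <<'E'
from h import *
stripe(load('w11')); stripe(load('w12'))
E
```

```text
stripe y {12: 24.91, 20: 24.94, 30: 24.95, 40: 24.9, 50: 24.89, 60: 24.89, 70: 24.95}
stripe y {12: 29.57, 20: 29.55, 30: 29.54, 40: 29.52, 50: 29.5, 60: 29.48, 70: 29.47}
```

>>> move_arm:
  commands:
    - {"slide": [-0.004, 0, 0], "yaw": 0}
    - {"slide": [-0.014, 0, 0], "yaw": 0}
    - {"slide": [-0.014, 0, -0.05], "yaw": 0}
    - {"slide": [-0.014, 0, -0.1], "yaw": 0}
    - {"slide": [-0.014, 0, -0.12], "yaw": 0}

```text
time: 25.58
eef_pos: [0.5295, 0.0033, 0.1973]
ee_rot: [[-0.97, 0.244, 0.004], [0.244, 0.97, 0.001], [-0.003, 0.002, -1.0]]
contact_force: [0.1, 1.4, -0.3]
width: 0.006
gripper_force: 0.0
```

>>> move_arm:
  commands:
    - {"slide": [0.038, -0.045, 0], "yaw": 0}
    - {"slide": [0.074, -0.09, 0], "yaw": 0}
    - {"slide": [0.074, -0.118, 0], "yaw": 0}
    - {"slide": [0.074, -0.118, 0.05], "yaw": 0}
    - {"slide": [0.074, -0.118, 0.1], "yaw": 0}

```text
time: 26.2
eef_pos: [0.428, -0.0932, 0.0939]
ee_rot: [[-0.97, 0.245, 0.003], [0.245, 0.97, 0.001], [-0.002, 0.002, -1.0]]
contact_force: [0.4, 0.6, -1.5]
width: 0.005
gripper_force: 0.0
```

>>> move_arm:
  commands:
    - {"slide": [0, 0, 0.025], "yaw": 0}
    - {"slide": [0, 0, 0.037], "yaw": 0}
    - {"slide": [0, 0.015, 0.037], "yaw": 0}
    - {"slide": [0, 0.03, 0.037], "yaw": 0}
    - {"slide": [0, 0.038, 0.037], "yaw": 0}

```text
time: 26.82
eef_pos: [0.4378, -0.0542, 0.0584]
ee_rot: [[-0.97, 0.241, 0.002], [0.241, 0.97, 0.001], [-0.002, 0.001, -1.0]]
contact_force: [1.0, 0.2, -0.4]
width: 0.008
gripper_force: 0.0
```

Run:
```python
from h import *
st()
```

```text
t26.82 rack x -16.7 y -1.5 z 58.4 mm F rack 0.4 -0.9 -0.4 w 0.7 g 0.0 yaw 76.04
```

>>> move_arm:
  commands:
    - {"slide": [0, 0.005, 0], "yaw": 0}
    - {"slide": [0, 0.009, 0], "yaw": 0}
    - {"slide": [0, 0.011, 0], "yaw": 0}
    - {"slide": [0, 0.013, 0], "yaw": 0}
    - {"slide": [0, 0.014, 0], "yaw": 0}

```text
time: 27.45
eef_pos: [0.4395, -0.0438, 0.0574]
ee_rot: [[-0.97, 0.244, -0.001], [0.244, 0.97, -0.002], [0.0, -0.002, -1.0]]
contact_force: [-1.4, -5.3, 1.9]
width: 0.006
gripper_force: 3.2
```

>>> move_arm:
  commands:
    - {"slide": [0, -0.002, 0], "yaw": 0}
    - {"slide": [0, -0.012, 0], "yaw": 0}
    - {"slide": [0, -0.045, 0], "yaw": 0}
    - {"slide": [0, -0.055, -0.05], "yaw": 0}
    - {"slide": [0, -0.055, -0.11], "yaw": 0}

```text
time: 28.08
eef_pos: [0.425, -0.0971, 0.1678]
ee_rot: [[-0.969, 0.246, -0.003], [0.246, 0.969, -0.0], [0.002, -0.001, -1.0]]
contact_force: [1.1, 1.3, -0.2]
width: 0.009
gripper_force: 0.0
```

>>> move_arm:
  commands:
    - {"slide": [0, 0.03, -0.06], "yaw": 0}
    - {"slide": [0, 0.06, -0.06], "yaw": 0}
    - {"slide": [0, 0.06, -0.06], "yaw": 0}
    - {"slide": [0, 0.06, -0.06], "yaw": 0}

```text
time: 28.58
eef_pos: [0.4406, -0.0385, 0.2269]
ee_rot: [[-0.97, 0.244, -0.001], [0.244, 0.97, -0.0], [0.001, -0.001, -1.0]]
contact_force: [0.6, -0.1, -0.5]
width: 0.008
gripper_force: 0.0
```

Run:
```python
from h import *
st(); c=cap('wrist','w13.png'); stripe(c); sides(c)
for y in(25,0,-20):
    for n,xs in dict(near=np.arange(-2,12,.25),far=np.arange(106,122,.25)).items():
        uv=np.array([proj(c,Wp(x,y,91)) for x in xs],np.float32)
        v=cv2.remap(cv2.GaussianBlur(c['img'],(0,0),.7).astype(np.float32),uv[:,:1],uv[:,1:],1)[:,0]
        d=np.abs(np.diff(v,axis=0)).sum(1); print(y,n,xs[d.argmax()])
```

```text
t28.57 rack x -0.8 y -0.4 z 226.9 mm F rack 0.0 -0.7 -0.5 w 0.7 g 0.0 yaw 75.86
stripe y {12: 29.47, 20: 29.44, 30: 29.44, 40: 29.42, 50: 29.39, 60: 29.38, 70: 29.36}
paint +y edge {15: 31.0, 30: 31.0, 45: 31.0, 60: 30.75, 75: 30.75, 95: 46.75, 105: 46.75}
25 near 6.0
25 far 113.75
0 near 5.5
0 far 113.0
-20 near 4.0
-20 far 113.25
```

```bash
python3 -c "
from plant import r
print(r.close_job())"
```

```text
the job is handed in; nothing more can be done
None
```

The face-down panel now lies flat and painted face up on the high level of its own rack. It was lowered between the fingers, pushed against both blue end blocks, and measured within about 1 mm of the rack's centreline and 0.1° of its axis. I never touched the other panel, the bottles or the jar. The job was handed in at about 29 s.

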